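Return a lino printing block to its sprung storage bay

TASK

Put the loose red printing block back into its own storage bay, the one with the red labels, carved side up: push one end against the sprung steel plate until it stops, let the other end down past the steel lip, and leave the block lying flat, held by the spring under the lip. Be gentle with the block and the bay, and leave the other blocks, the other bays, the ink jar and the roller as they are.

Things in the scene. Friction and masses are not known exactly. Their poses are not given: they have to be found in the camera images.
- block_red_center (a point): centre of the red printing block: a wooden block 120 (x) x 50 (y) x 36 mm (z) with red lino carved with a pale leaf sprig on top (+z), about 200 g. It starts flat on the table, carved side up. Both ends are alike: either may go in first. It is easily gripped across its 50 mm width at mid length.
- bay_red_seat (a point): where the red block's centre belongs in the bay with the red labels. x runs along the bay from the lip end (-x, nearer the robot) to the sprung end (+x), y across, z up. Bay floor 18 mm below. Low guides (|x| 35 to 60 mm, 14 mm high) leave 56 mm for the block's width; at mid length the sides are open for fingers. Three bays, 105 mm apart, stand in any order on a board.
- bay_red_lip (a point): middle of the free edge of the red bay's steel lip, on its underside: 55 mm to -x of the seat point and 20 mm above it (38 mm above the floor). The lip is 6 mm thick and hides 5 mm of the bay; the bay's end wall has its inner face 5 mm further to -x. Axes as the seat.
- plate_red_face (a point): middle of the face of the red bay's sprung steel plate: at rest 54 mm to +x of the seat point; 44 mm wide, top 17 mm above the floor. Pushed to +x it gives 14 mm, then stops hard; spring 2 N at first, 9 N at the stop. From lip edge to plate: 109 mm at rest, 123 mm pushed back, so the 120 mm block enters only tilted, this end low, then pushed to the stop.
- plate_red (a joint): how far the red bay's sprung plate is pushed back, m: 0 at rest, 0.006 with the block home under the lip, 0.014 at its hard stop
- plate_green (a joint): the same for the green bay, which is empty and must stay so: 0 at rest
- block_green_center (a point): centre of the green block (120 x 50 x 36 mm), flat on the table; to be left there
- block_blue_center (a point): centre of the blue block (120 x 50 x 36 mm), already home in the blue bay; its top is flush with where the red block's top will be; to be left there
- ink_jar_mid (a point): centre of the red ink jar with black lid, 68 mm across, 75 mm high, near the back of the table
- brayer_mid (a point): the ink roller lying on the table near the back, roller 100 mm long and 38 mm thick, with a dark wooden handle; this point lies at the middle of the roller
- bay_red: the red bay itself (wood, fixed); origin under it, 24 mm below the seat point, same axes. Red label tiles lie on its lip and on its spring housing, which begins 88 mm to +x of the seat point and is 17 mm higher than that point. The blue and green bays are alike but for the label colour
- block_red: the red block again, origin at the centre of its underside

How it is judged:
By the outcome, as a careful person would: the job done as asked, in the order asked, and still so for the second after the job is handed in, with the robot touching nothing.
It also fails if it takes over 67 s, if anything falls off the work surface, if the arm or the gripper's body presses on something with over 40 N, if the wrist force passes 120 N, or if a joint passes its speed limit or range.

ROBOT

A 6-joint arm with a two-finger parallel gripper is mounted at the origin on the work surface. World frame = base frame: x ahead of the robot, y to its left, z up, the work surface at z = 0. Lengths are in m, angles in rad, forces in N, time in s.
With the tool pointing down it reaches from about 0.35 to 0.875 m from the base axis. Payload 15.5 kg.
Tool frame: the origin (TCP) lies at the very end of the fingers, on their centre line; the grasp point (between the pads) lies 19 mm behind it; z points along the fingers, y is the line along which they close (so a half turn about z gives the same grasp; the last joint's range is limited). The gripper opens to 85 mm and grips with 20 to 120 N. Pads are 22 mm wide; open, the fingers measure 114 mm over their backs; the gripper's body (76 mm by 85 mm) begins 54 mm behind the grasp point. The pads swing forward as they close: fully open they stand 13 mm farther back than shut.
Start: joints at [1.044, 0.494, 1.345, -0, 1.302, -0.096], TCP at [0.262, 0.568, 0.231] pointing down, gripper open.
Joint ranges: [-2.91, 2.91], [-0.82, 2.16], [0.22, 2.67], [-1.22, 4.37], [0.12, 2.79], [-3.08, 3.08]. Speed limits (rad/s): [1.89, 1.89, 2.57, 3.01, 3.01, 3.01].

INTERFACE

Orientations are given as a unit quaternion [w, x, y, z].
In Python, from workcell import read_state, snapshot, env gives the robot as it stands. The module is installed in compiled form; this text tells all that it offers.
- The arm moves only by the tool step_arm, never from a script. Its argument "plan" is a list of rows, each a list of 3 entries, a list of its own where there are three numbers: the shift along the world's x, y, z in mm, then the turn, a rotation vector about the world's x, y, z in units of 5 degrees (1.0 is 5 degrees), then the closure in counts, from 0 (fully open) to 255 (shut). In form: [[[tx, ty, tz], [wx, wy, wz], hand], ...]. A call has 1 to 5 rows; each row shifts and turns the commanded pose from where the row before left it; what a row does not reach is not made up. A row lasts 1/8 s, in which the tool goes at most 62.5 mm and 10.7 degrees, less where a joint would pass 70% of its speed; a pose out of reach is approached as far as the arm can. A call is refused whole if a number of a shift passes 62.5 or a number of a turn 1, either way. A call with a gripper value outside its range is refused whole. The fingers move at their own pace and stop on an object; "grip_force" is the grip in N (left out, the last holds). Time passes only in rows, so rows that do not move let the fingers close. It gives the time, the measured TCP pose, the force, the opening and the grip force at its end, in the units of the state.
- read_state(): the state, without advancing time (a new reading comes with each control period).
- snapshot(name): name is "scene" or "side" or "wrist"; returns a dict with "image" (420x560x3 uint8, blue, green, red), "K" (3x3 intrinsics, pixels), "k1" (the pictures are not rectified: a ray, as slopes to the right and down, at radius r is drawn at 1 + k1 r^2 times it, then the intrinsics apply), "origin" and "attitude" of the camera in the world. Camera axes: x right, y up, looking along -z (the intrinsics and any distortion apply to the point x, -y, -z); pixel columns grow to the right and rows downward; lengths in m; the calibration is good to about 2 mm. A picture is of the moment at which its call begins. There is no depth.
- env.finish_job(): hands the job in; it is judged then, once.
The state is a dict: "time": time; "joint_positions": joint angles; "dq": joint speeds; "joint_efforts": joint torques, N m; "ee_pos": TCP position; "ee_rot": TCP orientation; "wrist_force": force on the tool from outside, world axes, zero at the start; "torque": the same for the moment, N m; "width": finger opening in m; "grasp_force": force on a finger pad.
Only numpy, scipy, OpenCV 4.12 (cv2) and the standard library are available. Lean on these libraries where they do the work, as an engineer would, in place of code of your own. Each camera call takes 0.05 s, during which the arm holds its last target. There are 200 camera calls.

## Working session

There is one attempt and no reset: what is moved stays moved. The work goes in short steps, Python scripts to look and compute and a tool call to move; the robot and the scene stay as the last step left them, time stands still between calls to the robot, and variables do not carry over. Pictures are saved under pics/ and viewed, at most 13 in all, crops included, and the job is handed in when it is done.

Besides the shell and the picture viewer there is one more tool, called after "Call:" as a command line: name --argument value ..., lists and objects as JSON in quotes. step_arm: Moves the arm, as the interface text tells. Its arguments: {"type":"object","properties":{"plan":{"type":"array"},"grip_force":{"type":"number"}},"required":["plan"]}

```bash
mkdir -p pics; cat > h.py <<'E'
import numpy as np, cv2
from workcell import read_state, snapshot, env
from scipy.spatial.transform import Rotation as R
def att(s):
    a=np.array(s["attitude"],float)
    return a if a.shape==(3,3) else R.from_quat(a[[1,2,3,0]]).as_matrix()
def ray(s,px):
    D=np.array([s["k1"],0,0,0,0.]);
    p=cv2.undistortPoints(np.array(px,float).reshape(-1,1,2),np.array(s["K"]),D)[:,0]
    return np.array(s["origin"]),np.c_[p[:,0],-p[:,1],-np.ones(len(p))]@att(s).T
def onplane(s,px,z):
    o,d=ray(s,px); return o+d*((z-o[2])/d[:,2])[:,None]
def tri(s1,p1,s2,p2):
    o1,a=ray(s1,[p1]);o2,b=ray(s2,[p2]);a=a[0];b=b[0]
    t=np.linalg.lstsq(np.c_[a,-b],o2-o1,rcond=None)[0]
    x,y=o1+a*t[0],o2+b*t[1]; return (x+y)/2,np.linalg.norm(x-y)
def proj(s,P):
    v=(np.atleast_2d(P)-s["origin"])@att(s); q=v*[1,-1,-1]
    return cv2.projectPoints(q,np.zeros(3),np.zeros(3),np.array(s["K"]),np.array([s["k1"],0,0,0,0.]))[0][:,0]
def mask(im,c,smin=110,vmin=50):
    h=cv2.cvtColor(im,cv2.COLOR_BGR2HSV);H,S,V=cv2.split(h)
    m={'red':(H<9)|(H>171),'green':(H>40)&(H<85),'blue':(H>95)&(H<130)}[c]&(S>smin)&(V>vmin)
    return cv2.morphologyEx(m.astype(np.uint8)*255,cv2.MORPH_OPEN,np.ones((2,2)))
def blobs(im,c,amin=40,**k):
    cs=cv2.findContours(mask(im,c,**k),cv2.RETR_EXTERNAL,cv2.CHAIN_APPROX_NONE)[0]
    return sorted([x for x in cs if cv2.contourArea(x)>amin],key=cv2.contourArea,reverse=True)
E
python3 - <<'E'
from h import *
for n in ("scene","side"):
    s=snapshot(n);cv2.imwrite(f"pics/{n}0.png",s["image"])
    print(n,np.round(s["origin"],3),np.round(att(s),2).tolist(),s["K"],s["k1"])
    for c in ("red","green","blue"):
        for b in blobs(s["image"],c): 
            r=cv2.minAreaRect(b);print(c,cv2.contourArea(b),np.round(r[0]),np.round(r[1]),np.round(onplane(s,[r[0]],.036),3)[0])
E
```

```text
scene [ 0.94  -0.376  0.963] [[0.8, -0.52, 0.3], [0.6, 0.69, -0.41], [0.01, 0.51, 0.86]] [[436.30464263   0.         289.50441565]
 [  0.         436.30464263 210.95934772]
 [  0.           0.           1.        ]] -0.11061037162707382
red 919.5 [442. 169.] [26. 40.] [0.865 0.414 0.036]
red 357.0 [286. 123.] [42. 17.] [0.438 0.29  0.036]
red 154.5 [298. 322.] [18. 30.] [ 0.799 -0.147  0.036]
red 143.5 [227. 303.] [13. 26.] [ 0.648 -0.206  0.036]
red 119.5 [166. 267.] [ 6. 27.] [ 0.478 -0.226  0.036]
green 142.0 [360. 157.] [27. 15.] [0.67  0.313 0.036]
green 83.0 [372. 172.] [14. 16.] [0.72  0.291 0.036]
blue 848.5 [215. 245.] [48. 20.] [ 0.534 -0.115  0.036]
blue 68.0 [193. 231.] [ 4. 23.] [ 0.465 -0.12   0.036]
side [ 0.521 -0.527  0.613] [[0.98, 0.14, -0.12], [-0.18, 0.68, -0.71], [-0.02, 0.72, 0.7]] [[381.85788469   0.         278.45758604]
 [  0.         381.85788469 206.61907245]
 [  0.           0.           1.        ]] -0.09026259124804757
red 463.0 [325. 310.] [32. 17.] [ 0.651 -0.206  0.036]
red 372.5 [191. 157.] [14. 49.] [0.434 0.283 0.036]
red 359.0 [385. 270.] [37. 21.] [ 0.783 -0.147  0.036]
red 255.0 [229. 336.] [35.  9.] [ 0.485 -0.222  0.036]
red 110.0 [334. 114.] [19. 11.] [0.849 0.403 0.036]
red 92.0 [344. 123.] [17. 10.] [0.863 0.354 0.036]
red 43.0 [323. 113.] [16.  5.] [0.819 0.416 0.036]
green 537.0 [287. 141.] [47. 13.] [0.686 0.297 0.036]
green 142.0 [285. 224.] [23. 13.] [0.623 0.006 0.036]
green 97.5 [205. 241.] [23.  6.] [ 0.456 -0.007  0.036]
blue 1621.5 [248. 279.] [29. 72.] [ 0.529 -0.115  0.036]
blue 79.5 [299. 264.] [26.  7.] [ 0.629 -0.102  0.036]
blue 73.0 [307. 262.] [25.  6.] [ 0.645 -0.099  0.036]
```

View pics/scene0.png

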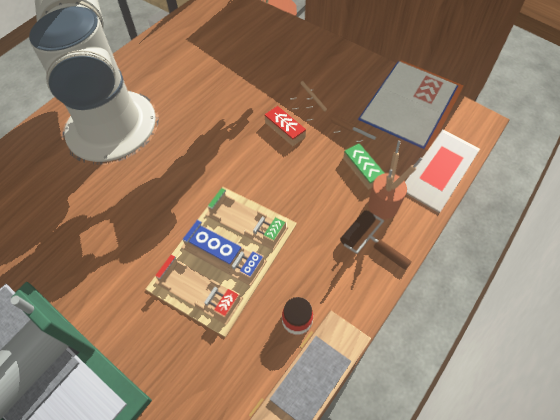

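View pics/side0.png

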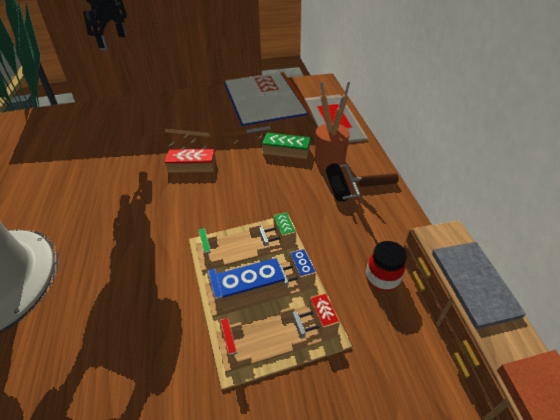

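Both pictures show the same layout. The red block is at scene (286,123) and side (191,157). The red bay is nearest the cameras, with its lip tile at side (229,336) and its housing tile at (325,310). Blue is in the middle and the empty green bay is farthest. Next I triangulate.

```bash
python3 - <<'E'
from h import *
A,B=snapshot("scene"),snapshot("side")
def hullrect(s,p,c,smin=110):
    m=cv2.morphologyEx(mask(s["image"],c,smin=smin),cv2.MORPH_CLOSE,np.ones((5,5)))
    cs=cv2.findContours(m,cv2.RETR_EXTERNAL,cv2.CHAIN_APPROX_NONE)[0]
    b=cv2.convexHull(min(cs,key=lambda x:abs(cv2.pointPolygonTest(cv2.convexHull(x),p,True)) if cv2.pointPolygonTest(cv2.convexHull(x),p,True)<0 else -1))
    M=cv2.moments(b);return (M['m10']/M['m00'],M['m01']/M['m00']),b[:,0]
for n,c,p,q in [("block",'red',(286,123),(191,157)),("lip",'red',(166,267),(229,336)),("tile",'red',(227,303),(325,310)),("blueblk",'blue',(215,245),(248,279)),("glip",'green',(216,198),(205,241)),("gtile",'green',(275,229),(285,224))]:
    (a,h1),(b,h2)=hullrect(A,p,c),hullrect(B,q,c)
    X,e=tri(A,a,B,b);print(n,np.round(a),np.round(b),X.round(4),"err",e.round(4))
    for s,h in((A,h1),(B,h2)):
        r=cv2.minAreaRect((onplane(s,h,X[2])[:,:2]*1000).astype(np.float32));print("   ",np.round(r[0]),np.round(r[1]),round(r[2],1))
s=read_state();print(s["ee_pos"],s["ee_rot"],s["width"])
W=snapshot("wrist");print(W["origin"],att(W).round(3).tolist(),W["K"][0][0],W["K"][0][2],W["K"][1][2],W["k1"])
E
```

```text
block [286. 123.] [191. 157.] [0.4327 0.2974 0.0261] err 0.0007
    [431. 298.] [ 56. 126.] 78.6
    [432. 298.] [ 62. 125.] 79.7
lip [166. 267.] [229. 336.] [ 0.4855 -0.2289  0.0499] err 0.0009
    [ 485. -228.] [14. 60.] 7.4
    [ 486. -229.] [14. 61.] 7.5
tile [227. 303.] [325. 310.] [ 0.6497 -0.2072  0.0396] err 0.0015
    [ 649. -207.] [30. 57.] 6.5
    [ 650. -207.] [30. 57.] 7.1
blueblk [213. 243.] [246. 278.] [ 0.5265 -0.115   0.0395] err 0.0001
    [ 527. -113.] [132.  57.] 6.9
    [ 529. -112.] [129.  65.] 5.6
glip [217. 199.] [205. 241.] [ 0.4581 -0.0198  0.0497] err 0.0005
    [458. -19.] [ 7. 51.] 7.6
    [458. -19.] [11. 60.] 7.4
gtile [275. 229.] [285. 224.] [0.6221 0.0024 0.0398] err 0.001
    [622.   3.] [24. 52.] 6.6
    [622.   3.] [29. 57.] 7.4
[0.26146628 0.56745929 0.23094237] [-1.15175042e-04  2.14241429e-01  9.76780673e-01 -3.38390340e-04] 0.08488474524598376
[0.18991672 0.59965523 0.37439441] [[0.419, -0.864, -0.279], [0.908, 0.399, 0.13], [-0.001, -0.308, 0.951]] 310.6217092936589 280.3649452475563 210.32202078246127 -0.07221459593750001
```

Call:
step_arm --plan '[[[34, -54, -6], [0, 0, 0.55], 0], [[34, -54, -6], [0, 0, 0.55], 0], [[34, -54, -6], [0, 0, 0.55], 0], [[34, -54, -6], [0, 0, 0.55], 0], [[34, -54, -6], [0, 0, 0.55], 0]]'

```text
time: 0.88
ee_pos: [0.4282, 0.3026, 0.202]
ee_rot: [0.0, 0.095, 0.995, 0.0]
wrist_force: [1.6, -0.8, 0.3]
width: 0.0852
grasp_force: 0.0
```

```bash
python3 - <<'E'
from h import *
W=snapshot("wrist");cv2.imwrite("pics/w1.png",W["image"]);s=read_state();print(s["ee_pos"],s["ee_rot"],s["dq"])
for b in blobs(W["image"],"red",300):
    for z in (.036,):
        r=cv2.minAreaRect((onplane(W,cv2.convexHull(b)[:,0],z)[:,:2]*1000).astype(np.float32));print(cv2.contourArea(b),np.round(r[0]),np.round(r[1]),round(r[2],1))
E
```

```text
[0.43135665 0.29714819 0.20126352] [ 5.03845485e-04  9.48146821e-02  9.95494179e-01 -1.12360936e-03] [ 0.10844332  0.00700523 -0.02521904  0.00926315  0.03113283  0.23247717]
5592.5 [432. 292.] [ 52. 122.] 79.0
```

View pics/w1.png

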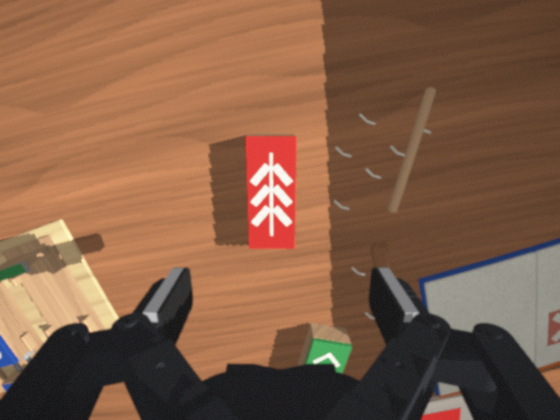

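The wrist view shows the red block at about (271,191), upright between the fingers, with yaw matched. I'll descend partway and look again.

Call:
step_arm --plan '[[[0, -1, -50], [0, 0, 0], 0], [[0, -2, -40], [0, 0, 0], 0], [[0, -2, -20], [0, 0, 0], 0], [[0, 0, 0], [0, 0, 0], 0]]'

```text
time: 1.42
ee_pos: [0.4266, 0.2989, 0.0909]
ee_rot: [-0.001, 0.096, 0.995, -0.001]
wrist_force: [-0.1, 0.6, 0.1]
width: 0.0854
grasp_force: 0.0
```

```bash
python3 - <<'E'
from h import *
W=snapshot("wrist");s=read_state();print(s["ee_pos"],s["ee_rot"])
for b in blobs(W["image"],"red",300):
        h=cv2.convexHull(b)[:,0]
        r=cv2.minAreaRect((onplane(W,h,.036)[:,:2]*1000).astype(np.float32));print(cv2.contourArea(b),h.min(0),h.max(0),np.round(r[0],1),np.round(r[1],1),round(r[2],1))
E
```

```text
[0.42721952 0.29933312 0.09200047] [-3.96468334e-04  9.58577561e-02  9.95394933e-01 -2.48391601e-04]
11885.5 [233 151] [312 313] [431.8 291.6] [ 51.6 121.5] 79.1
```

Call:
step_arm --plan '[[[5, -7, -20], [0, 0, 0], 0], [[0, 0, -30], [0, 0, 0], 0], [[0, 0, -20], [0, 0, 0], 0], [[0, 0, -12], [0, 0, 0], 0], [[0, 0, 0], [0, 0, 0], 0]]'

```text
time: 2.1
ee_pos: [0.4325, 0.2925, 0.0102]
ee_rot: [0.0, 0.096, 0.995, 0.0]
wrist_force: [0.1, -0.4, 0.3]
width: 0.0855
grasp_force: 0.0
```

```bash
python3 - <<'E'
from h import *
for i in range(3): s=read_state();print(s["ee_pos"],s["width"],s["wrist_force"])
W=snapshot("wrist");cv2.imwrite("pics/w2.png",W["image"])
E
```

```text
[0.4324944  0.29253291 0.01023549] 0.08547568521370924 [ 0.11624494 -0.36012293  0.28120471]
[0.4324944  0.29253291 0.01023549] 0.08547568521370924 [ 0.11624494 -0.36012293  0.28120471]
[0.4324944  0.29253291 0.01023549] 0.08547568521370924 [ 0.11624494 -0.36012293  0.28120471]
```

View pics/w2.png

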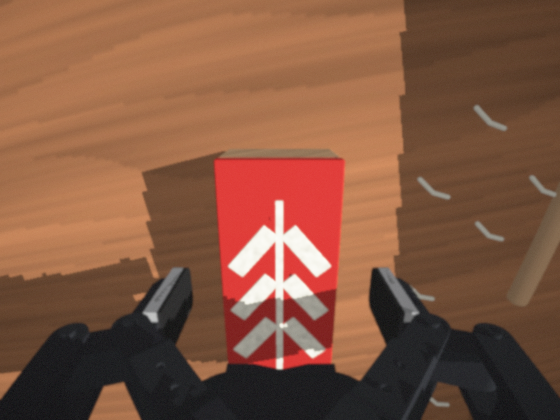

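The block (columns 217–343) sits centred between the fingers (tips at about 190 and 370), so I'll grip it.

Call:
step_arm --plan '[[[0, 0, 0], [0, 0, 0], 90], [[0, 0, 0], [0, 0, 0], 150], [[0, 0, 0], [0, 0, 0], 150], [[0, 0, 0], [0, 0, 0], 150], [[0, 0, 0], [0, 0, 0], 150]]' --grip_force 45

```text
time: 2.78
ee_pos: [0.4327, 0.2926, 0.0108]
ee_rot: [0.0, 0.096, 0.995, 0.0]
wrist_force: [-1.6, -0.9, 10.3]
width: 0.0488
grasp_force: 45.9
```

Call:
step_arm --plan '[[[0, 0, 15], [0, 0, 0], 150], [[0, 0, 30], [0, 0, 0], 150], [[0, 0, 40], [0, 0, 0], 150], [[6, -20, 35], [0, 0, 0.3], 150], [[10, -40, 25], [0, 0, 0.4], 150]]'

```text
time: 3.4
ee_pos: [0.4487, 0.2326, 0.1575]
ee_rot: [0.001, 0.064, 0.998, 0.001]
wrist_force: [1.1, -0.9, -1.2]
width: 0.0494
grasp_force: 48.0
```

Call:
step_arm --plan '[[[10, -50, 10], [0, 0, 0.4], 150], [[10, -50, 0], [0, 0, 0.4], 150], [[10, -50, 0], [0, 0, 0.4], 150], [[10, -50, 0], [0, 0, 0.4], 150], [[10, -50, 0], [0, 0, 0.4], 150]]'

```text
time: 4.03
ee_pos: [0.4983, -0.0193, 0.166]
ee_rot: [0.0, -0.022, 1.0, -0.0]
wrist_force: [-0.1, 0.1, -1.6]
width: 0.049
grasp_force: 47.9
```

Call:
step_arm --plan '[[[10, -50, 0], [0, 0, 0.4], 150], [[10, -50, 0], [0, 0, 0.4], 150], [[0, -30, 0], [0, 0, 0.14], 150], [[0, 0, 0], [0, 0, 0], 150], [[0, 0, 0], [0, 0, 0], 150]]'

```text
time: 4.65
ee_pos: [0.518, -0.1472, 0.1655]
ee_rot: [-0.0, -0.063, 0.998, 0.0]
wrist_force: [0.0, 0.0, -2.4]
width: 0.0492
grasp_force: 47.9
```

```bash
python3 - <<'E'
from h import *
s=read_state();print(s["ee_pos"],s["ee_rot"],s["joint_positions"],s["wrist_force"],s["width"])
W=snapshot("wrist");cv2.imwrite("pics/w3.png",W["image"])
E
```

```text
[ 0.51798692 -0.14717723  0.16550696] [-2.98895367e-05 -6.26695246e-02  9.98034327e-01  1.06337859e-04] [-3.87847909e-01  4.50594512e-01  1.63914373e+00  1.90484099e-04
  1.05200085e+00 -2.08415994e+00] [ 0.03701166  0.02217272 -2.44010074] 0.049226554075183636
```

View pics/w3.png

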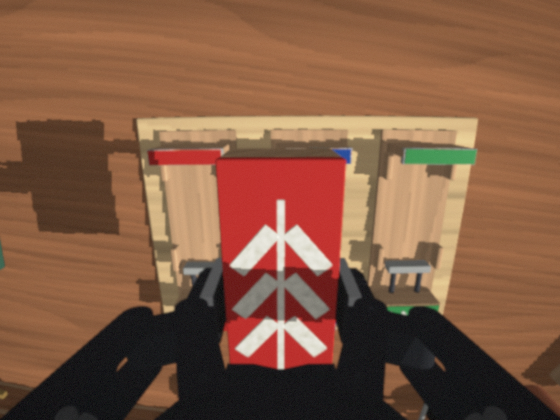

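The block is held square. The red lip tile shows at (150–225, 150–163), the blue lip beside it and the green lip at right. I'll refine the seat from the lip tiles and the blue block.

```bash
python3 - <<'E'
from h import *
th=np.radians(7.3);u=np.array([np.cos(th),np.sin(th)]);v=np.array([-u[1],u[0]])
def ext(n,s,h,z):
    P=onplane(s,h,z)[:,:2]*1000;a,b=P@u,P@v
    print(n,"u",a.min().round(1),a.max().round(1),"v",b.min().round(1),b.max().round(1),"yaw",round(cv2.minAreaRect(P.astype(np.float32))[2],1))
for n in ("scene","side"):
    s=snapshot(n);im=cv2.imread(f"pics/{n}0.png")
    for c,z,pts in (("blue",.042,[(215,245),(248,279)]),("red",.05,[(166,267),(229,336)]),("red",.041,[(227,303),(325,310)])):
        for b in blobs(im,c):
            h=cv2.convexHull(b); p=pts[n=="side"]
            if cv2.pointPolygonTest(h,p,False)>0: ext(n+c,s,h[:,0],z)
W=snapshot("wrist")
for c in ("red","green","blue"):
    for b in blobs(W["image"],c): 
        h=cv2.convexHull(b)[:,0];print(h.min(0),h.max(0));ext("wrist "+c,W,h,.05)
s=read_state();print(s["ee_pos"][:2]*1000@u,s["ee_pos"][:2]*1000@v)
E
```

```text
sceneblue u 459.2 574.8 v -207.7 -158.9 yaw 7.6
scenered u 445.2 459.2 v -318.2 -257.7 yaw 7.4
scenered u 603.0 632.5 v -316.0 -259.4 yaw 7.5
sideblue u 446.6 574.0 v -212.0 -146.1 yaw 5.6
sidered u 445.8 459.9 v -319.3 -257.8 yaw 7.5
sidered u 603.5 633.0 v -317.2 -260.1 yaw 7.0
[148 150] [346 370]
wrist red u 447.0 680.7 v -323.9 -155.7 yaw 7.8
[406 151] [475 163]
wrist green u 447.8 458.2 v -106.4 -46.3 yaw 7.9
[388 308] [412 315]
wrist green u 602.4 611.1 v -105.6 -81.1 yaw 5.9
[336 150] [350 162]
wrist blue u 447.7 457.7 v -166.3 -154.5 yaw 59.5
495.4107259701507 -211.44854670700036
```

Call:
step_arm --plan '[[[3.5, -15, -10], [-0.127, 0.99, 0.01], 150], [[3.5, -15, -10], [-0.127, 0.99, 0.01], 150], [[3.5, -15, -10], [-0.127, 0.99, 0.01], 150], [[3.5, -15, -10], [-0.127, 0.99, 0.01], 150], [[3.5, -15, -10], [-0.127, 0.99, 0.01], 150]]'

```text
time: 5.48
ee_pos: [0.5362, -0.2225, 0.1149]
ee_rot: [-0.217, -0.064, 0.974, -0.014]
wrist_force: [-0.3, -0.0, -1.9]
width: 0.0496
grasp_force: 47.9
```

Call:
step_arm --plan '[[[0, 0, -10], [0, 0, 0], 150], [[0, 0, -10], [0, 0, 0], 150], [[0, 0, 0], [0, 0, 0], 150], [[0, 0, 0], [0, 0, 0], 150]]'

```text
time: 5.98
ee_pos: [0.5358, -0.2225, 0.0957]
ee_rot: [-0.215, -0.064, 0.974, -0.014]
wrist_force: [0.3, -0.9, -1.1]
width: 0.049
grasp_force: 47.9
```

```bash
cat >> h.py <<'E'
TH=np.radians(7.4);U=np.array([np.cos(TH),np.sin(TH),0]);V=np.array([-U[1],U[0],0]);SEAT=np.array([.547,-.2203,.024])
def bay():
    s=read_state();q=np.array(s["ee_rot"]);M=R.from_quat(q[[1,2,3,0]]).as_matrix()
    B=np.c_[U,V,[0,0,1]];p=B.T@(s["ee_pos"]-SEAT)*1000+[0,0,18]
    # block local axes in bay frame: x=-tool x (sign fixed), z=-tool z
    Rb=B.T@np.c_[M[:,0],M[:,1],M[:,2]];x=Rb[:,0]*np.sign(Rb[0,0]);z=-Rb[:,2]
    bf=p+59.5*x-10.5*z;nb=p-60.5*x-10.5*z
    print("t",round(s["time"],2),"tcp",p.round(1),"tilt",np.degrees(np.arcsin(-x[2])).round(2),"yaw",np.degrees(np.arctan2(x[1],x[0])).round(2),"bf",bf.round(1),"nb",nb.round(1),"F",(B.T@s["wrist_force"]).round(1),"w",round(s["width"],4))
    return p,x,z
E
python3 - <<'E'
from h import *
bay();print(read_state()["ee_pos"])
a,b=snapshot("side"),snapshot("scene")
c=np.hstack([cv2.resize(a["image"][210:400,170:370],(400,380),interpolation=2),cv2.resize(b["image"][190:380,100:300],(400,380),interpolation=2)]);cv2.imwrite("pics/c4.png",c)
E
```

```text
t 5.97 tcp [-11.4  -0.7  89.7] tilt 24.89 yaw 0.06 bf [38.2 -0.6 55.2] nb [-70.7  -0.8 105.7] F [ 0.2 -0.9 -1.1] w 0.049
[ 0.53579501 -0.22246331  0.09572003]
```

View pics/c4.png

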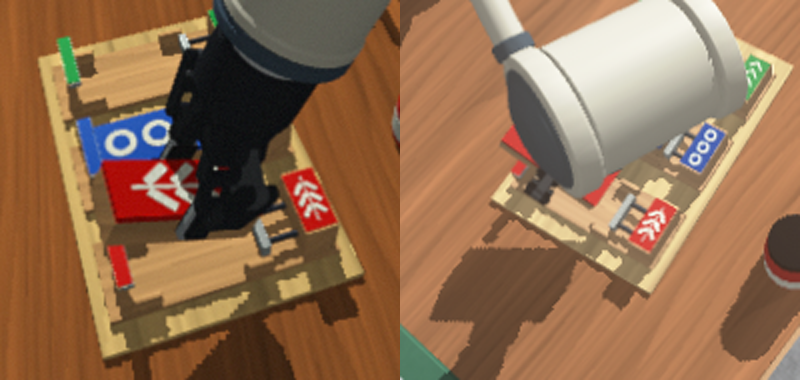

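In the crops the block hangs tilted, far end low, over the red bay. Its near end's top corners are at crop (103,162) and (115,222), i.e. side pixels (221,291) and (227,321). I'll check that against the kinematic prediction while lowering to just above the guides.

```bash
python3 - <<'E'
from h import *
s=snapshot("side");p,x,z=bay();B=np.c_[U,V,[0,0,1]]
for dv in (25,-25):
    q=p-60.5*x+25.5*z+[0,dv,0]; print(proj(s,SEAT+B@((q-[0,0,18])/1000)))
b=[b for b in blobs(s["image"],"red",200)][0];h=cv2.convexHull(b)[:,0];print(cv2.approxPolyDP(h,3,True)[:,0].tolist())
E
```

```text
t 6.12 tcp [-11.2  -0.9  89.6] tilt 24.89 yaw 0.05 bf [38.3 -0.9 55.1] nb [-70.5  -1.  105.6] F [ 0.4  0.2 -1.1] w 0.049
[[222.07430192 289.25464159]]
[[229.78466946 318.54750415]]
[[263, 291], [265, 314], [261, 321], [229, 322], [223, 292]]
```

Call:
step_arm --plan '[[[0, 0.7, -10], [0, 0, 0], 150], [[0, 0, -10], [0, 0, 0], 150], [[0, 0, -10], [0, 0, 0], 150], [[0, 0, 0], [0, 0, 0], 150], [[0, 0, 0], [0, 0, 0], 150]]'

```text
time: 6.75
ee_pos: [0.5359, -0.222, 0.0651]
ee_rot: [-0.216, -0.064, 0.974, -0.014]
wrist_force: [1.2, -0.1, -2.3]
width: 0.0494
grasp_force: 47.9
```

```bash
python3 - <<'E'
from h import *
bay();s=snapshot("side")
c=cv2.resize(s["image"][210:370,190:350],(800,600) if 0 else (600,600),interpolation=2);cv2.imwrite("pics/c5.png",c)
E
```

```text
t 6.75 tcp [-11.2  -0.3  59.1] tilt 24.96 yaw 0.07 bf [38.3 -0.2 24.4] nb [-70.5  -0.3  75.1] F [ 1.1 -0.2 -2.3] w 0.0494
```

View pics/c5.png

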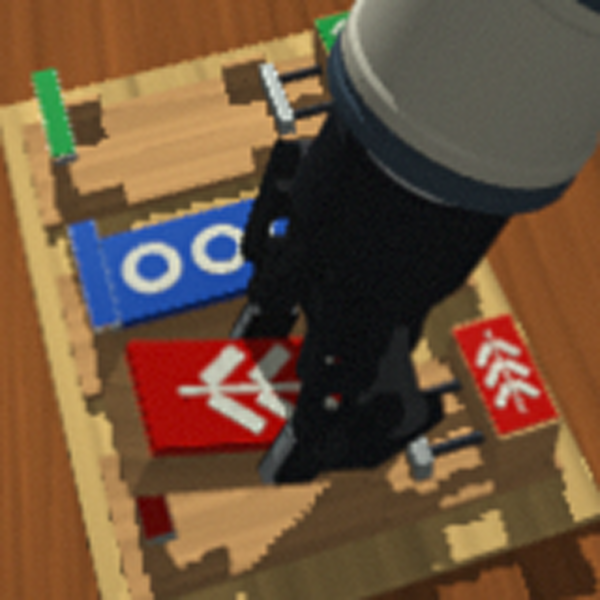

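The side view shows the block tilted over the bay with its near end clear of the lip tile at (155,515). The small row offset suggests the block may sit about 2 mm too far to −y. I'll measure once more with the wrist camera against the tiles.

```bash
python3 - <<'E'
from h import *
W=snapshot("wrist");S=snapshot("side");p,x,z=bay();B=np.c_[U,V,[0,0,1]]
def tob(P): return ((P-SEAT)@B*1000+[0,0,18])
for c in ("green","blue"):
    for b in blobs(W["image"],c,60):
        h=cv2.convexHull(b)[:,0];P=tob(onplane(W,h,.05));print(c,h.min(0),h.max(0),"x",P[:,0].min().round(1),P[:,0].max().round(1),"y",P[:,1].min().round(1),P[:,1].max().round(1))
for n,s in (("wrist",W),("side",S)):
    b=blobs(s["image"],"red",300)[0];h=cv2.convexHull(b);print(n,cv2.approxPolyDP(h,1.5,True)[:,0].tolist())
    for dv in (25,-25):
      for dz in (25.5,21.5): print(dv,dz,proj(s,SEAT+B@((p-60.5*x+dz*z+[0,dv,0]-[0,0,18])/1000)).round(1))
cv2.imwrite("pics/w5.png",W["image"])
E
```

```text
t 6.9 tcp [-11.1  -0.3  59.3] tilt 24.92 yaw 0.06 bf [38.4 -0.3 24.7] nb [-70.4  -0.4  75.3] F [-0.1 -0.8 -1.4] w 0.0488
blue [410 192] [500 364] x -55.8 45.1 y 75.3 126.4
blue [411 169] [509 188] x -69.8 -58.0 y 76.2 138.8
blue [435 358] [446 371] x 39.8 47.4 y 86.4 92.8
wrist [[344, 159], [346, 161], [345, 199], [337, 324], [332, 365], [288, 370], [231, 365], [226, 323], [217, 161], [222, 158]]
25 25.5 [[348.3 162.2]]
25 21.5 [[346.2 160.5]]
-25 25.5 [[217.2 162.1]]
-25 21.5 [[219.2 160.5]]
side [[271, 300], [266, 324], [262, 330], [231, 332], [224, 306], [225, 301]]
25 25.5 [[224.6 300.1]]
25 21.5 [[223.8 301.7]]
-25 25.5 [[232.1 328.8]]
-25 21.5 [[231.3 330.4]]
```

View pics/w5.png

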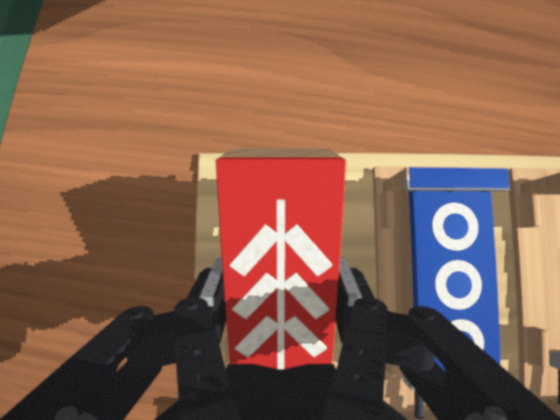

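The wrist view shows the block centred in the hand. The blue lip tile reads about 2 mm further to +y than expected, which agrees with the side view, so I'll shift +1.7 mm across and lower.

Call:
step_arm --plan '[[[-0.2, 1.7, 0], [0, 0, 0], 150], [[0, 0, -6], [0, 0, 0], 150], [[0, 0, -6], [0, 0, 0], 150], [[0, 0, -6], [0, 0, 0], 150], [[0, 0, 0], [0, 0, 0], 150]]'

```text
time: 7.52
ee_pos: [0.5357, -0.2205, 0.0467]
ee_rot: [-0.216, -0.064, 0.974, -0.014]
wrist_force: [0.5, -2.9, -0.7]
width: 0.0491
grasp_force: 48.1
```

```bash
python3 -c "
from h import *
bay()"
```

```text
t 7.53 tcp [-11.2   1.3  40.7] tilt 24.96 yaw 0.06 bf [38.3  1.4  6.1] nb [-70.5   1.2  56.7] F [ 0.1 -3.  -0.7] w 0.0491
```

Call:
step_arm --plan '[[[0.1, -1, 0], [0, 0, 0], 150], [[0, 0, 0], [0, 0, 0], 150], [[0, 0, 0], [0, 0, 0], 150]]'

```text
time: 7.9
ee_pos: [0.5357, -0.2212, 0.0469]
ee_rot: [-0.216, -0.064, 0.974, -0.014]
wrist_force: [0.2, 0.7, -1.5]
width: 0.0494
grasp_force: 48.1
```

Call:
step_arm --plan '[[[0.1, -1, 0], [0, 0, 0], 150], [[0, 0, 0], [0, 0, 0], 150], [[0, 0, 0], [0, 0, 0], 150]]'

```text
time: 8.28
ee_pos: [0.5358, -0.2223, 0.047]
ee_rot: [-0.216, -0.064, 0.974, -0.014]
wrist_force: [-0.5, 0.3, -0.7]
width: 0.0488
grasp_force: 48.0
```

Call:
step_arm --plan '[[[2, 0.26, -1.5], [0, 0, 0], 150], [[2, 0.26, -1.5], [0, 0, 0], 150], [[2, 0.26, 0], [0, 0, 0], 150], [[0, 0, 0], [0, 0, 0], 150], [[0, 0, 0], [0, 0, 0], 150]]'

```text
time: 8.9
ee_pos: [0.5404, -0.2218, 0.0457]
ee_rot: [-0.217, -0.063, 0.974, -0.014]
wrist_force: [-12.0, -0.1, 25.3]
width: 0.0493
grasp_force: 50.2
```

Call:
step_arm --plan '[[[3, 0.4, 0], [0, 0, 0], 150], [[3, 0.4, 0], [0, 0, 0], 150], [[3, 0.4, 0], [0, 0, 0], 150], [[0, 0, 0], [0, 0, 0], 150]]'

```text
time: 9.4
ee_pos: [0.5487, -0.2207, 0.0458]
ee_rot: [-0.218, -0.063, 0.974, -0.014]
wrist_force: [-16.0, -1.7, 27.2]
width: 0.0491
grasp_force: 50.0
```

```bash
python3 -c "
from h import *
bay()"
```

```text
t 9.4 tcp [ 1.6 -0.6 39.8] tilt 25.24 yaw 0.04 bf [50.9 -0.5  4.9] nb [-57.6  -0.6  56.1] F [-16.1   0.4  27.2] w 0.0491
```

Call:
step_arm --plan '[[[0, 0, 1.5], [0, 0, 0], 150], [[0, 0, 1], [0, 0, 0], 150], [[0, 0, 0], [0, 0, 0], 150], [[0, 0, 0], [0, 0, 0], 150]]'

```text
time: 9.9
ee_pos: [0.5499, -0.2204, 0.0466]
ee_rot: [-0.217, -0.063, 0.974, -0.014]
wrist_force: [-5.6, -1.4, 1.3]
width: 0.0494
grasp_force: 47.8
```

```bash
python3 - <<'E'
from h import *
bay();S=snapshot("side");W=snapshot("wrist")
c=np.hstack([cv2.resize(S["image"][230:370,200:340],(500,500),interpolation=2),W["image"][100:350,180:380].repeat(2,0)[:,:][:500]]);c=c[:, :700];cv2.imwrite("pics/c6.png",c)
E
```

```text
t 9.9 tcp [ 2.9 -0.4 40.6] tilt 25.07 yaw 0.06 bf [52.3 -0.4  5.9] nb [-56.4  -0.5  56.7] F [-5.8 -0.7  1.3] w 0.0494
```

View pics/c6.png

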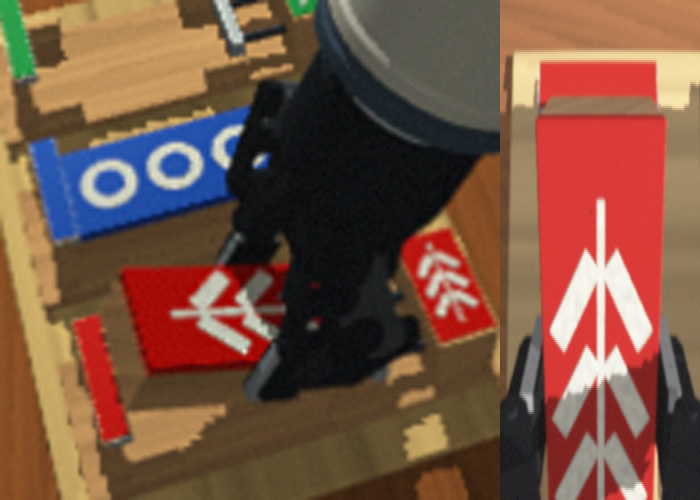

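The side view shows the near end above and inboard of the lip. In the wrist view the lip tile (columns 540–657) and the block's near face (541–657) line up laterally. The block sits about 5 mm lower in the hand than assumed, which explains the earlier floor touch. I'll keep pushing toward the stop.

Call:
step_arm --plan '[[[2, 0.26, 0], [0, 0, 0], 150], [[2, 0.26, 0], [0, 0, 0], 150], [[2, 0.26, 0], [0, 0, 0], 150], [[0, 0, 0], [0, 0, 0], 150], [[0, 0, 0], [0, 0, 0], 150]]'

```text
time: 10.62
ee_pos: [0.5555, -0.2196, 0.0466]
ee_rot: [-0.217, -0.063, 0.974, -0.014]
wrist_force: [-8.0, -2.0, 2.8]
width: 0.049
grasp_force: 47.9
```

Call:
step_arm --plan '[[[1, 0.13, 0], [0, 0, 0], 150], [[1, 0.13, 0], [0, 0, 0], 150], [[0, 0, 0], [0, 0, 0], 150], [[0, 0, 0], [0, 0, 0], 150]]'

```text
time: 11.12
ee_pos: [0.5572, -0.2194, 0.0466]
ee_rot: [-0.217, -0.063, 0.974, -0.014]
wrist_force: [-9.9, -2.6, 3.7]
width: 0.0493
grasp_force: 47.9
```

```bash
sed -i 's/-10\.5\*z/-15.5*z/g' h.py; python3 -c "
from h import *
bay()"
```

```text
t 11.12 tcp [10.3 -0.4 40.6] tilt 25.16 yaw 0.06 bf [57.5 -0.3  1.3] nb [-51.1  -0.4  52.3] F [-10.1  -1.3   3.7] w 0.0493
```

Call:
step_arm --plan '[[[1, 0.13, 0], [0, 0, 0], 150], [[0, 0, 0], [0, 0, 0], 150], [[0, 0, 0], [0, 0, 0], 150]]'

```text
time: 11.5
ee_pos: [0.5579, -0.2193, 0.0467]
ee_rot: [-0.218, -0.063, 0.974, -0.014]
wrist_force: [-11.0, -2.8, 4.1]
width: 0.0489
grasp_force: 47.9
```

Call:
step_arm --plan '[[[1, 0.13, 0], [0, 0, 0], 150], [[0, 0, 0], [0, 0, 0], 150], [[0, 0, 0], [0, 0, 0], 150]]'

```text
time: 11.88
ee_pos: [0.5581, -0.2193, 0.0467]
ee_rot: [-0.218, -0.063, 0.974, -0.014]
wrist_force: [-15.7, -4.4, 6.7]
width: 0.049
grasp_force: 47.9
```

The force jumped with almost no travel, so the plate is at its stop. Now I'll let the near end down in arcs about the far bottom edge, holding the plate back.

Call:
step_arm --plan '[[[-1, -0.13, -2.1], [0.065, -0.495, 0], 150], [[-0.8, -0.1, -2.2], [0.065, -0.495, 0], 150], [[0, 0, 0], [0, 0, 0], 150], [[0, 0, 0], [0, 0, 0], 150]]'

```text
time: 12.38
ee_pos: [0.5568, -0.2193, 0.0423]
ee_rot: [-0.175, -0.064, 0.982, -0.011]
wrist_force: [-12.5, -3.2, 4.8]
width: 0.0495
grasp_force: 47.9
```

```bash
python3 -c "
from h import *
bay()"
```

```text
t 12.38 tcp [ 9.8 -0.2 36.3] tilt 20.22 yaw 0.07 bf [60.3 -0.2  1.2] nb [-52.3  -0.3  42.7] F [-12.8  -1.6   4.8] w 0.0495
```

Call:
step_arm --plan '[[[-0.7, -0.09, -2.2], [0.065, -0.495, 0], 150], [[-0.6, -0.08, -2.3], [0.065, -0.495, 0], 150], [[0, 0, 0], [0, 0, 0], 150], [[0, 0, 0], [0, 0, 0], 150]]'

```text
time: 12.88
ee_pos: [0.5556, -0.2193, 0.0377]
ee_rot: [-0.132, -0.064, 0.989, -0.008]
wrist_force: [-11.3, -2.9, 3.6]
width: 0.0489
grasp_force: 48.0
```

Call:
step_arm --plan '[[[-0.5, -0.06, -2.4], [0.065, -0.495, 0], 150], [[-0.5, -0.06, -2.4], [0.065, -0.495, 0], 150], [[0, 0, 0], [0, 0, 0], 150], [[0, 0, 0], [0, 0, 0], 150]]'

```text
time: 13.38
ee_pos: [0.5544, -0.2194, 0.0328]
ee_rot: [-0.089, -0.065, 0.994, -0.005]
wrist_force: [-12.8, -2.5, 5.1]
width: 0.0492
grasp_force: 48.3
```

```bash
python3 -c "
from h import *
bay()"
```

```text
t 13.38 tcp [ 7.5 -0.1 26.8] tilt 10.22 yaw 0.06 bf [63.3 -0.   1. ] nb [-54.8  -0.1  22.3] F [-13.   -0.9   5.1] w 0.0492
```

Call:
step_arm --plan '[[[-0.3, -0.04, -2.4], [0.065, -0.495, 0], 150], [[-0.3, -0.04, -2.5], [0.065, -0.495, 0], 150], [[0, 0, 0], [0, 0, 0], 150], [[0, 0, 0], [0, 0, 0], 150]]'

```text
time: 13.88
ee_pos: [0.5539, -0.2194, 0.0279]
ee_rot: [-0.045, -0.065, 0.997, -0.002]
wrist_force: [-12.5, -2.7, 5.9]
width: 0.0489
grasp_force: 48.5
```

Call:
step_arm --plan '[[[-0.1, 0, -2.3], [0.065, -0.495, 0], 150], [[-0.1, 0, -2.3], [0.065, -0.495, 0], 150], [[0, 0, 0], [0, 0, 0], 150], [[0, 0, 0], [0, 0, 0], 150]]'

```text
time: 14.38
ee_pos: [0.554, -0.2194, 0.023]
ee_rot: [-0.002, -0.065, 0.998, 0.001]
wrist_force: [-10.3, -3.5, 2.1]
width: 0.0493
grasp_force: 48.2
```

```bash
python3 -c "
from h import *
bay();print(read_state()['torque'])"
```

```text
t 14.38 tcp [ 7.  0. 17.] tilt 0.19 yaw 0.07 bf [66.5  0.1  1.3] nb [-53.5  -0.    1.7] F [-10.7  -2.1   2.1] w 0.0493
[-0.5444461   1.64428052 -0.06643901]
```

Call:
step_arm --plan '[[[0, 0, -0.7], [0.005, -0.04, 0], 150], [[0, 0, -0.5], [0, 0, 0], 150], [[0, 0, 0], [0, 0, 0], 150], [[0, 0, 0], [0, 0, 0], 150]]'

```text
time: 14.88
ee_pos: [0.5541, -0.2194, 0.0228]
ee_rot: [0.0, -0.065, 0.998, 0.001]
wrist_force: [-15.8, -0.3, 19.5]
width: 0.0492
grasp_force: 50.5
```

Call:
step_arm --plan '[[[-2, -0.26, 0], [0, 0, 0], 150], [[-2, -0.26, 0], [0, 0, 0], 150], [[-2, -0.26, 0], [0, 0, 0], 150], [[0, 0, 0], [0, 0, 0], 150], [[0, 0, 0], [0, 0, 0], 150]]'

```text
time: 15.5
ee_pos: [0.55, -0.2202, 0.0228]
ee_rot: [0.002, -0.065, 0.998, 0.0]
wrist_force: [-3.2, 2.4, 10.6]
width: 0.0492
grasp_force: 49.3
```

```bash
python3 -c "
from h import *
bay();print(read_state()['torque'])"
```

```text
t 15.5 tcp [ 2.9 -0.3 16.8] tilt -0.21 yaw 0.08 bf [62.5 -0.2  1.5] nb [-57.5  -0.4   1.1] F [-2.9  2.8 10.6] w 0.0492
[0.51266788 0.68979107 0.07131354]
```

Call:
step_arm --plan '[[[0, 0, 0.5], [0, 0, 0], 150], [[-1.5, -0.2, 0], [0, 0, 0], 150], [[-1, -0.13, 0], [0, 0, 0], 150], [[0, 0, 0], [0, 0, 0], 150], [[0, 0, 0], [0, 0, 0], 150]]'

```text
time: 16.12
ee_pos: [0.5474, -0.2206, 0.0228]
ee_rot: [0.002, -0.065, 0.998, 0.0]
wrist_force: [-2.8, 2.1, 6.3]
width: 0.049
grasp_force: 48.8
```

```bash
python3 - <<'E'
from h import *
bay();W=snapshot("wrist")
cv2.imwrite("pics/c7.png",cv2.resize(W["image"][100:300,180:380],(600,600),interpolation=2))
E
```

```text
t 16.12 tcp [ 0.3 -0.3 16.8] tilt -0.21 yaw 0.07 bf [59.9 -0.2  1.5] nb [-60.1  -0.4   1.1] F [-2.6  2.4  6.3] w 0.049
```

View pics/c7.png

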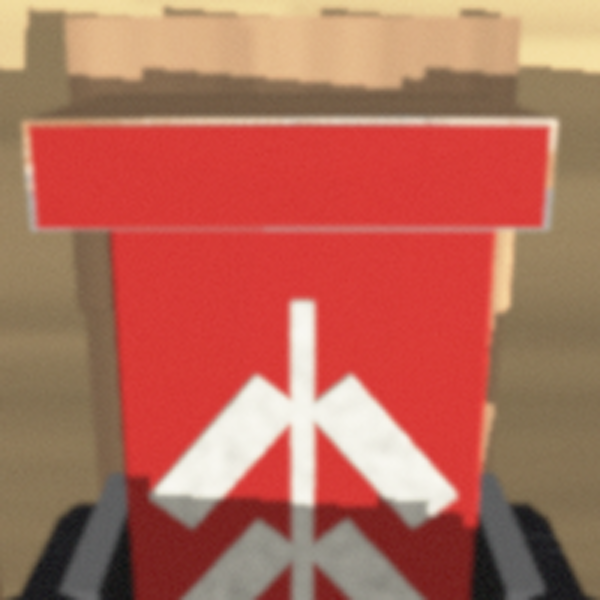

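The block's near end is under the lip: lip tile edge at row 230, block edges at columns 113–493, flat. I'll ease it the last bit toward the end wall and release.

Call:
step_arm --plan '[[[-1, -0.13, 0.2], [0, 0, 0], 150], [[-0.5, -0.06, 0], [0, 0, 0], 150], [[0, 0, 0], [0, 0, 0], 150], [[0, 0, 0], [0, 0, 0], 150]]' --grip_force 25

```text
time: 16.68
ee_pos: [0.5474, -0.2206, 0.0229]
ee_rot: [0.003, -0.065, 0.998, 0.0]
wrist_force: [8.7, 7.6, -3.1]
width: 0.0495
grasp_force: 47.5
```

Call:
step_arm --plan '[[[0, 0, 0], [0, 0, 0], 95], [[0, 0, 0], [0, 0, 0], 80], [[0, 0, 0], [0, 0, 0], 60], [[0, 0, 0], [0, 0, 0], 50], [[0, 0, 0], [0, 0, 0], 50]]'

```text
time: 17.3
ee_pos: [0.5459, -0.2209, 0.0229]
ee_rot: [0.002, -0.065, 0.998, 0.0]
wrist_force: [-0.6, -0.3, 0.7]
width: 0.0684
grasp_force: 0.0
```

Call:
step_arm --plan '[[[0, 0, 10], [0, 0, 0], 50], [[0, 0, 20], [0, 0, 0], 50], [[0, 0, 40], [0, 0, 0], 50], [[0, 0, 50], [0, 0, 0], 50], [[0, 0, 50], [0, 0, 0], 50]]'

```text
time: 17.92
ee_pos: [0.5457, -0.2208, 0.1952]
ee_rot: [0.002, -0.065, 0.998, 0.0]
wrist_force: [1.4, 0.8, -0.1]
width: 0.0687
grasp_force: 0.0
```

Call:
step_arm --plan '[[[-20, 40, 30], [0, 0, 0], 50], [[-25, 60, 20], [0, 0, 0], 50], [[-25, 60, 0], [0, 0, 0], 50], [[0, 40, 0], [0, 0, 0], 50], [[0, 0, 0], [0, 0, 0], 50]]'

```text
time: 18.55
ee_pos: [0.4784, -0.0258, 0.2422]
ee_rot: [0.002, -0.067, 0.998, 0.0]
wrist_force: [-0.3, -0.6, -0.4]
width: 0.0688
grasp_force: 0.0
```

```bash
python3 - <<'E'
from h import *
s=read_state();print(s["time"],s["ee_pos"],s["wrist_force"])
S=snapshot("side")
a=cv2.resize(S["image"][200:390,180:360],(560,590),interpolation=2);cv2.imwrite("pics/c8.png",a)
for b in blobs(S["image"],"red",150)+blobs(S["image"],"blue",150):
    P=(onplane(S,cv2.convexHull(b)[:,0],.042)-SEAT)@np.c_[U,V,[0,0,1]]*1000
    print(P.min(0)[:2].round(1),P.max(0)[:2].round(1))
E
```

```text
18.55 [ 0.47840335 -0.02582715  0.24218413] [-0.31255464 -0.55689222 -0.38539981]
[-68.8 -27.6] [60.4 35. ]
[ 88.6 -29.5] [118.2  27.2]
[213.9  11. ] [282.6  78.6]
[-67.7  75.9] [ 59.7 142. ]
```

View pics/c8.png

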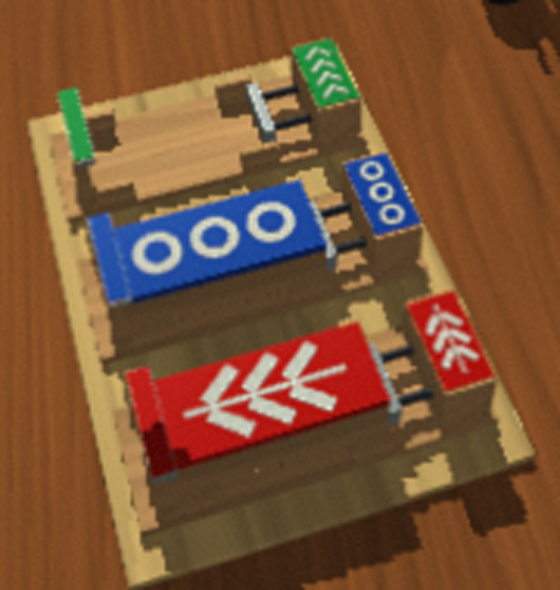

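The picture shows the red block flat and home under its lip, carved side up, with its far end at +60.4 mm (blue's is at +59.7). The plate presses on it, the blue and green bays are untouched, and the robot is clear. I'm handing in.

```bash
python3 -c "
from h import *
print(env.finish_job())"
```

```text
the job is handed in; nothing more can be done
None
```

The red block is back in the red bay, flat and carved side up, held by the spring under the lip; the arm is clear and the job was handed in at about 18.6 s. Along the way the block's lower edge briefly pressed the bay floor at 27 N before I eased off.

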